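# Find the rattling tin and hold it out

## Robot

A 6-joint arm with a two-finger parallel gripper is mounted at the origin on the work surface. World frame = base frame: x ahead of the robot, y to its left, z up, the work surface at z = 0. Lengths are in m, angles in rad, forces in N, time in s.
With the tool pointing down it reaches from about 0.275 to 1 m from the base axis. Payload 8.4 kg.
Tool frame: the origin (TCP) lies between the finger pads; the fingertips stand 19 mm ahead of it and the grasp point (between the pads) is the TCP; z points along the fingers, y is the direction in which the jaws open and shut (so a half turn about z gives the same grasp; the last joint's range is limited). The gripper opens to 85 mm and grips with 20 to 120 N. Pads are 22 mm wide; open, the fingers measure 114 mm over their backs; the gripper's body (76 mm by 85 mm) begins 54 mm behind the grasp point. The pads swing forward as they close: fully open they stand 13 mm farther back than shut.
Start: joints at [1.194, 0.353, 1.633, -0, 1.155, -0.002], TCP at [0.229, 0.582, 0.25] pointing down, gripper open.
Joint ranges: [-2.63, 2.63], [-0.92, 2.1], [0.06, 2.66], [-1.3, 4.44], [0, 2.69], [-3.02, 3.02]. Speed limits (rad/s): [2.22, 2.22, 2.79, 3.14, 3.14, 3.14].

## Interface

Orientations are given as a unit quaternion [w, x, y, z].
In Python, from station import ctrl gives the robot as it stands. Calls block until the motion is done:
- ctrl.goto(position, orientation): joint-space move of the TCP to a pose.
- ctrl.move_linear(position, rot=None, feed=0.15, threshold=None): straight line of the TCP; rot=None keeps the orientation; feed is the mean speed in m/s. With threshold (N) it stops when the force on the tool has changed by that much, and returns True; else False.
- ctrl.goto_joints(angles): joint-space move.
- ctrl.set_gripper(opening, effort=None): finger opening in m; effort is the grip in N (None keeps the last); returns when the fingers have stopped.
- ctrl.sleep(seconds).
- ctrl.solve_ik(position, orientation): joint angles nearest the present ones, or None.
- ctrl.get_state(): the state.
- ctrl.camera(name): name is "side" or "top" or "wrist"; returns a dict with "color" (384x512x3 uint8, red, green, blue), "intrinsics" (3x3 intrinsics, pixels), "dist_coeffs" ([k1, k2, p1, p2, k3] as OpenCV has them; the pictures are not rectified), "R" (3x3) and "t" (3): a world point X has camera coordinates R X + t. Camera axes: x right, y down, z forward; pixel columns grow to the right and rows downward; lengths in m; the calibration is good to about 2 mm. A picture is of the moment at which its call begins. There is no depth.
A pose or a line that the arm cannot do raises ctrl.Unreachable and nothing moves.
- ctrl.sign_off(): hands the job in, once; it reports no verdict.
The state is a dict: "time_s": time; "joint_positions": joint angles; "joint_vel": joint speeds; "joint_torque": joint torques, N m; "eef_pos": TCP position; "eef_rot": TCP orientation; "ft_force": force on the tool from outside, world axes, zero at the start; "wrist_torque": the same for the moment, N m; "finger_gap": finger opening in m.
Only numpy, scipy, OpenCV 4.12 (cv2) and the standard library are available. Lean on these libraries where they do the work, as an engineer would, in place of code of your own. Each camera call takes 0.05 s, during which the arm holds its last target.

## Task

One of the three sealed tins on the dark board has a steel ball loose inside. Going from the robot's left to its right, lift each tin clear of the board, shake it briskly to and fro and set it back upright on the board (no need if it is the last one and it rattles); then take the one that rattles and hold it out level about 10 cm above the round cork pad, finishing still holding it there, with the other two standing on the board and nothing else on the bench disturbed.

Things in the scene. Friction and masses are not known exactly. Their poses are not given: they have to be found in the camera images.
- tin_left: leftmost (largest y) of three like sealed aluminium tins, 100 (x) x 50 (y) x 46 mm tall, 295-395 g (weight tells nothing), long side along the board's x; origin: centre of underside. In one, a different one each time, a 36 mm, 190 g steel ball is loose: shaken or tilted lengthwise it runs 58 mm end to end and strikes, and the tin's balance shifts by 0.1 N m. The others hold a pack as heavy that cannot shift.
- tin_middle: middle one of three like sealed aluminium tins, 100 (x) x 50 (y) x 46 mm tall, 295-395 g (weight tells nothing), long side along the board's x; origin: centre of underside. In one, a different one each time, a 36 mm, 190 g steel ball is loose: shaken or tilted lengthwise it runs 58 mm end to end and strikes, and the tin's balance shifts by 0.1 N m. The others hold a pack as heavy that cannot shift.
- tin_right: rightmost (smallest y) of three like sealed aluminium tins, 100 (x) x 50 (y) x 46 mm tall, 295-395 g (weight tells nothing), long side along the board's x; origin: centre of underside. In one, a different one each time, a 36 mm, 190 g steel ball is loose: shaken or tilted lengthwise it runs 58 mm end to end and strikes, and the tin's balance shifts by 0.1 N m. The others hold a pack as heavy that cannot shift.
- board: fixed flat board of dark wood, 160 mm (its x) by 380 mm (its y) and 12 mm thick; the tins stand on it about 135 mm apart along its y; origin at the centre of its underside on the bench, turned up to 0.22 rad
- pad: fixed round cork-faced pad, 80 mm across and 8 mm high, on the bench beyond the board; origin at the centre of its underside
- flux: bystander: small bottle, 44 mm across, 100 mm tall, to the robot's left; origin under its centre; leave alone
- loupe: bystander: black eyepiece, 38 mm across, 30 mm tall, to the robot's left; origin under its centre; leave alone
- bench_block: bystander: steel bench block, 70 x 70 x 22 mm, to the robot's right; origin under its centre; leave alone
- hammer: bystander: hammer 200 mm long lying on the bench to the robot's right; origin near its middle; leave alone
Not all that is in view belongs to the job. What is shaped like the tin_left but purple or red is not meant.

How it is judged:
On the way, in this order (a step that is already met when the one before it is completed fails the run):
1. the left tin, lifted clear of the board in the fingers, is moved briskly (height (world z) of tin_left above 0.03 m and contact force between tin_left and the fingers above 0.5 N and (linear speed of tin_left above 0.12 m/s or angular speed of tin_left above 1.2 rad/s)).
2. the left tin, still lifted, is checked or turned back (height (world z) of tin_left above 0.03 m and contact force between tin_left and the fingers above 0.5 N and linear speed of tin_left below 0.08 m/s and angular speed of tin_left below 0.8 rad/s).
3. the left tin, still lifted, is moved briskly again (shaken) (all of step 1).
4. the middle tin, lifted clear of the board in the fingers, is moved briskly (height (world z) of tin_middle above 0.03 m and contact force between tin_middle and the fingers above 0.5 N and (linear speed of tin_middle above 0.12 m/s or angular speed of tin_middle above 1.2 rad/s)).
5. the middle tin, still lifted, is checked or turned back (height (world z) of tin_middle above 0.03 m and contact force between tin_middle and the fingers above 0.5 N and linear speed of tin_middle below 0.08 m/s and angular speed of tin_middle below 0.8 rad/s).
6. the middle tin, still lifted, is moved briskly again (shaken) (all of step 4).
7. the right tin, lifted clear of the board in the fingers, is moved briskly (height (world z) of tin_right above 0.03 m and contact force between tin_right and the fingers above 0.5 N and (linear speed of tin_right above 0.12 m/s or angular speed of tin_right above 1.2 rad/s)).
8. the right tin, still lifted, is checked or turned back (height (world z) of tin_right above 0.03 m and contact force between tin_right and the fingers above 0.5 N and linear speed of tin_right below 0.08 m/s and angular speed of tin_right below 0.8 rad/s).
9. the right tin, still lifted, is moved briskly again (shaken) (all of step 7).
At the end, for the whole second after the job is handed in: The tin with the ball is held only by the fingers, still, level (0.25 rad), within 50 mm of the pad's centre, underside 50-180 mm above the bench; the other two stand upright, still, untouched on the board. First each, left to right, was lifted 18 mm and shaken (above 0.12 m/s, below 0.08, above) (((distance between ball_c0 and tin_left below 0.05 m and horizontal distance between tin_left and pad below 0.05 m and height (world z) of tin_left between 0.05 and 0.18 m and angle between tin_left's own z axis and vertical below 0.25 rad and contact force between tin_left and the fingers above 0.5 N and linear speed of tin_left below 0.03 m/s and contact force between tin_left and pad below 0.1 N and (z of tin_middle in the frame of board between 0.008 and 0.016 m and angle between tin_middle's own z axis and vertical below 0.1 rad and x of tin_middle in the frame of board between -0.08 and 0.08 m and y of tin_middle in the frame of board between -0.19 and 0.19 m and linear speed of tin_middle below 0.03 m/s and contact force between tin_middle and the arm below 0.1 N and contact force between tin_middle and tin_left below 0.1 N) and (z of tin_right in the frame of board between 0.008 and 0.016 m and angle between tin_right's own z axis and vertical below 0.1 rad and x of tin_right in the frame of board between -0.08 and 0.08 m and y of tin_right in the frame of board between -0.19 and 0.19 m and linear speed of tin_right below 0.03 m/s and contact force between tin_right and the arm below 0.1 N and contact force between tin_right and tin_left below 0.1 N)) or (distance between ball_c0 and tin_middle below 0.05 m and horizontal distance between tin_middle and pad below 0.05 m and height (world z) of tin_middle between 0.05 and 0.18 m and angle between tin_middle's own z axis and vertical below 0.25 rad and contact force between tin_middle and the fingers above 0.5 N and linear speed of tin_middle below 0.03 m/s and contact force between tin_middle and pad below 0.1 N and (z of tin_left in the frame of board between 0.008 and 0.016 m and angle between tin_left's own z axis and vertical below 0.1 rad and x of tin_left in the frame of board between -0.08 and 0.08 m and y of tin_left in the frame of board between -0.19 and 0.19 m and linear speed of tin_left below 0.03 m/s and contact force between tin_left and the arm below 0.1 N and contact force between tin_left and tin_middle below 0.1 N) and (z of tin_right in the frame of board between 0.008 and 0.016 m and angle between tin_right's own z axis and vertical below 0.1 rad and x of tin_right in the frame of board between -0.08 and 0.08 m and y of tin_right in the frame of board between -0.19 and 0.19 m and linear speed of tin_right below 0.03 m/s and contact force between tin_right and the arm below 0.1 N and contact force between tin_right and tin_middle below 0.1 N)) or (distance between ball_c0 and tin_right below 0.05 m and horizontal distance between tin_right and pad below 0.05 m and height (world z) of tin_right between 0.05 and 0.18 m and angle between tin_right's own z axis and vertical below 0.25 rad and contact force between tin_right and the fingers above 0.5 N and linear speed of tin_right below 0.03 m/s and contact force between tin_right and pad below 0.1 N and (z of tin_left in the frame of board between 0.008 and 0.016 m and angle between tin_left's own z axis and vertical below 0.1 rad and x of tin_left in the frame of board between -0.08 and 0.08 m and y of tin_left in the frame of board between -0.19 and 0.19 m and linear speed of tin_left below 0.03 m/s and contact force between tin_left and the arm below 0.1 N and contact force between tin_left and tin_right below 0.1 N) and (z of tin_middle in the frame of board between 0.008 and 0.016 m and angle between tin_middle's own z axis and vertical below 0.1 rad and x of tin_middle in the frame of board between -0.08 and 0.08 m and y of tin_middle in the frame of board between -0.19 and 0.19 m and linear speed of tin_middle below 0.03 m/s and contact force between tin_middle and the arm below 0.1 N and contact force between tin_middle and tin_right below 0.1 N)))); the arm keeps its last pose, push and grip.
It fails at once if the flux is pushed, lifted or knocked away (more than 30 mm) (distance of flux from where it was at the start of the episode above 0.03 m).
It fails at once if the loupe is pushed, lifted or knocked away (more than 30 mm) (distance of loupe from where it was at the start of the episode above 0.03 m).
It fails at once if the bench block is pushed, lifted or knocked away (more than 30 mm) (distance of bench_block from where it was at the start of the episode above 0.03 m).
It fails at once if the hammer is pushed, lifted or knocked away (more than 30 mm) (distance of hammer from where it was at the start of the episode above 0.03 m).
It also fails if it takes over 72 s, if anything falls off the work surface, if the arm or the gripper's body presses on something with over 40 N, if the wrist force passes 120 N, or if a joint passes its speed limit or range.

## Working session

There is one attempt and no reset: what is moved stays moved. The work goes in short steps, each a Python script; the robot and the scene stay as the last script left them, time stands still between calls to the robot, and variables do not carry over. Pictures are saved under pics/ and viewed, and the job is handed in when it is done.

```bash
ls; mkdir -p pics
python3 - <<'E'
from station import ctrl
import cv2,numpy as np
for n in ["top","side"]:
    c=ctrl.camera(n); cv2.imwrite(f"pics/{n}0.png",cv2.cvtColor(c["color"],cv2.COLOR_RGB2BGR))
    print(n,c["intrinsics"],c["dist_coeffs"],c["R"],c["t"])
print(ctrl.get_state())
E
```

```text
pics
top [[473.2820583    0.         262.14975176]
 [  0.         473.2820583  189.20908167]
 [  0.           0.           1.        ]] [-0.04760365  0.          0.          0.          0.        ] [[-2.10166074e-02 -9.99779033e-01  4.32495385e-04]
 [-9.89322072e-01  2.07343819e-02 -1.44263380e-01]
 [ 1.44222535e-01 -3.45980404e-03 -9.89539231e-01]] [0.01345829 0.53862727 1.11479811]
side [[393.58990761   0.         252.78004622]
 [  0.         393.58990761 193.21917191]
 [  0.           0.           1.        ]] [0.00065086 0.         0.         0.         0.        ] [[ 0.96021667 -0.27847337  0.02089307]
 [-0.1761831  -0.66215203 -0.72836406]
 [ 0.21666438  0.69570631 -0.68487172]] [-0.51229869  0.12961706  1.04665483]
{'time_s': 0.1, 'joint_positions': array([ 1.19360926e+00,  3.53600091e-01,  1.63407216e+00,  3.11175333e-05,
        1.15522679e+00, -2.38249253e-03]), 'joint_vel': array([ 6.01946467e-04, -2.05317750e-03, -4.62720024e-05, -1.59493219e-03,
        1.82394667e-03,  2.46239283e-03]), 'joint_torque': array([-1.25630420e-03, -6.06360126e+01, -3.42820036e+01,  8.34544721e-06,
        4.00143894e-03, -1.93798496e-05]), 'eef_pos': array([0.22863303, 0.58122841, 0.24961821]), 'eef_rot': array([-1.37198219e-04,  1.86313434e-01,  9.82490141e-01, -6.38780686e-04]), 'ft_force': array([ 0.20006851, -0.10405256, -0.54038749]), 'wrist_torque': array([-0.00132791, -0.04057165, -0.01263676]), 'finger_gap': 0.08523854065963343}
```

View pics/top0.png

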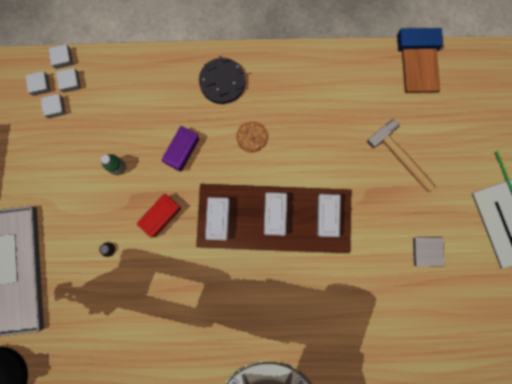

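View pics/side0.png

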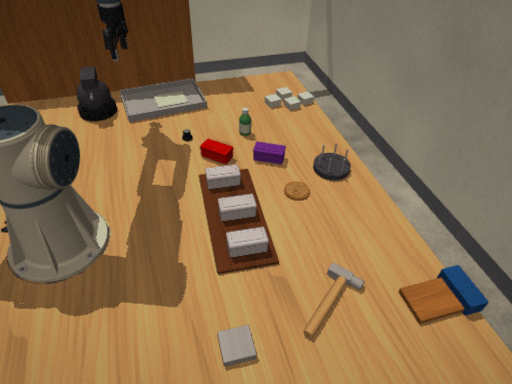

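The top view shows the tins at about (217,218), (276,214) and (329,215), the board around (275,217) and the cork pad at (252,137). I'll zoom in and segment.

```bash
cat > h.py <<'E'
import numpy as np,cv2
def px2w(c,uv,z):
    uv=np.array(uv,float).reshape(-1,1,2)
    n=cv2.undistortPoints(uv,c["intrinsics"],np.array(c["dist_coeffs"]))[:,0]
    d=np.c_[n,np.ones(len(n))]@c["R"]; o=-c["R"].T@c["t"]
    return o+d*((z-o[2])/d[:,2])[:,None]
def w2px(c,X):
    return cv2.projectPoints(np.array(X,float).reshape(-1,1,3),cv2.Rodrigues(np.array(c["R"]))[0],np.array(c["t"]),c["intrinsics"],np.array(c["dist_coeffs"]))[0][:,0]
E
python3 - <<'E'
from station import ctrl
from h import *
c=ctrl.camera("top"); im=cv2.cvtColor(c["color"],cv2.COLOR_RGB2BGR)
hsv=cv2.cvtColor(im,cv2.COLOR_BGR2HSV)
roi=np.zeros(im.shape[:2],np.uint8); roi[188:248,199:350]=255
m=((hsv[...,1]<70)&(hsv[...,2]>90)).astype(np.uint8)*255&roi
for k in cv2.findContours(m,0,2)[0]:
    if cv2.contourArea(k)<200: continue
    r=cv2.minAreaRect(k); p=cv2.boxPoints(r); W=px2w(c,p,0.058)
    print("tin",r,W[:,:2].mean(0).round(4),W[:,:2].round(3).tolist())
# board
b=((hsv[...,2]<100)).astype(np.uint8)*255; roi[:]=0; roi[182:254,192:355]=255
b=(b|m)&roi
k=max(cv2.findContours(b,0,2)[0],key=cv2.contourArea)
r=cv2.minAreaRect(cv2.convexHull(k)); W=px2w(c,cv2.boxPoints(r),0.012); print("board",r,W.mean(0),W[:,:2].round(3).tolist())
o=cv2.resize(im[110:260,190:360],None,fx=4.7,fy=4,interpolation=cv2.INTER_CUBIC); cv2.imwrite("pics/crop.png",o)
for z in (.008,): print("pad",px2w(c,[252.5,137],z))
E
```

```text
tin ((216.58370971679688, 218.24208068847656), (22.308055877685547, 43.331851959228516), 2.726311206817627) [0.4689 0.112 ] [[0.419, 0.141], [0.522, 0.136], [0.519, 0.082], [0.416, 0.089]]
tin ((328.5261535644531, 215.26881408691406), (22.41427993774414, 43.18674850463867), 2.0454084873199463) [ 0.4703 -0.1545] [[0.42, -0.124], [0.523, -0.132], [0.52, -0.185], [0.417, -0.177]]
tin ((275.0, 213.5), (43.0, 22.0), 90.0) [ 0.4773 -0.0271] [[0.529, -0.002], [0.528, -0.055], [0.425, -0.052], [0.427, 0.0]]
board ((274.17938232421875, 218.19497680664062), (152.49267578125, 62.98701095581055), 2.38594388961792) [ 0.47027294 -0.02617582  0.012     ] [[0.404, 0.166], [0.56, 0.159], [0.536, -0.222], [0.381, -0.208]]
pad [[0.67817126 0.02378964 0.008     ]]
```

View pics/crop.png

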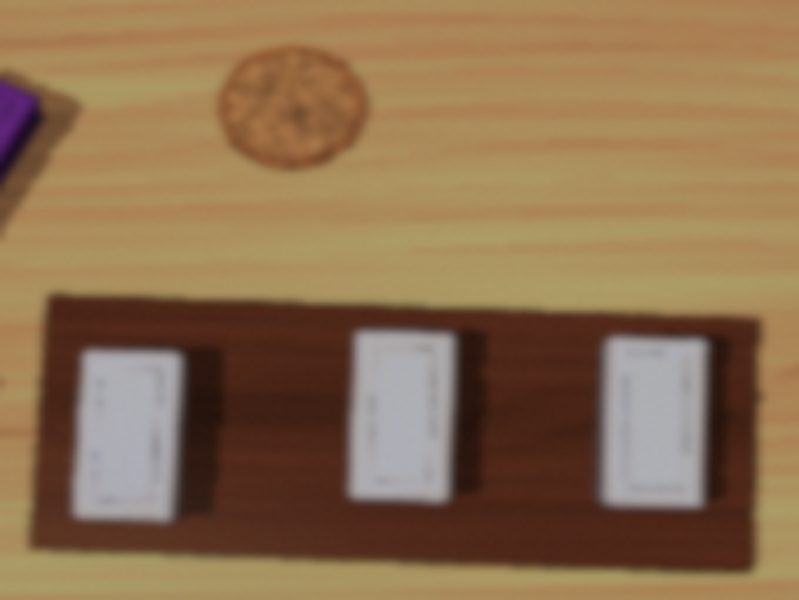

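```bash
cat >> h.py <<'E'
from scipy.spatial.transform import Rotation as Ro
YAW=-0.055; GZ=0.037; HZ=0.14
T={"left":(.471,.1135),"middle":(.479,-.027),"right":(.472,-.1565)}
u=np.array([np.cos(YAW),np.sin(YAW),0])
FLIP=np.pi
def q(pitch=0,flip=None):
    f=FLIP if flip is None else flip
    a=(YAW+f)/2
    r=Ro.from_rotvec(np.pi*np.array([np.cos(a),np.sin(a),0]))
    v=np.array([-u[1],u[0],0])
    r=Ro.from_rotvec(pitch*v)*r
    x=r.as_quat(); return np.array([x[3],x[0],x[1],x[2]])
def meas(ctrl,n=6):
    F=[];M=[]
    for i in range(n):
        ctrl.sleep(.03); s=ctrl.get_state(); F.append(s["ft_force"]);M.append(s["wrist_torque"])
    return np.r_[np.mean(F,0),np.mean(M,0)].round(3),np.std(M,0).round(4)
def grasp(ctrl,n):
    x,y=T[n]
    ctrl.goto([x,y,HZ],q()); ctrl.set_gripper(.085,80)
    ctrl.move_linear([x,y,GZ],feed=.12)
    ctrl.set_gripper(0.0,80)
    s=ctrl.get_state(); print(n,"gap",s["finger_gap"],"t",s["time_s"])
def shake(ctrl,n):
    x,y=T[n]; p=np.array([x,y,HZ])
    ctrl.move_linear(p,feed=.15)
    print("lift",meas(ctrl)[0],ctrl.get_state()["finger_gap"])
    for k in range(2):
        ctrl.move_linear(p+.05*u,feed=.3);ctrl.sleep(.15)
        ctrl.move_linear(p-.05*u,feed=.3);ctrl.sleep(.15)
    ctrl.move_linear(p,feed=.2)
    print("shaken",meas(ctrl)[0])
    for s in (.2,-.2):
        ctrl.move_linear(p,rot=q(s),feed=.15); ctrl.sleep(.3); a=meas(ctrl)
        ctrl.move_linear(p,rot=q(0),feed=.15); ctrl.sleep(.2); b=meas(ctrl)
        print("tilt",s,a[0],"level",b[0],b[1])
    print("t",ctrl.get_state()["time_s"])
def place(ctrl,n):
    x,y=T[n]
    ctrl.move_linear([x,y,GZ+.012],feed=.12)
    print("touch",ctrl.move_linear([x,y,GZ-.001],feed=.03,threshold=4))
    ctrl.set_gripper(.085); ctrl.sleep(.15)
    ctrl.move_linear([x,y,HZ],feed=.15)
    print("t",ctrl.get_state()["time_s"])
E
python3 - <<'E'
from station import ctrl
from h import *
import h
for n in T:
  for f in (0,np.pi):
    for z in (GZ,HZ): print(n,f,z,ctrl.solve_ik([*T[n],z],q(0,f)))
for f in (0,np.pi): print(ctrl.solve_ik([.678,.024,.13],q(0,f)))
E
```

```text
left 0 0.037 [ 2.33372138e-01  4.64068603e-01  2.07892139e+00 -1.33226763e-15
  5.98602659e-01  1.85916846e+00]
left 0 0.14 [ 2.33372138e-01  2.82257992e-01  2.02675498e+00 -8.88178420e-16
  8.32579682e-01  1.85916846e+00]
left 3.141592653589793 0.037 [ 2.33372138e-01  4.64068603e-01  2.07892139e+00 -4.44089210e-16
  5.98602659e-01 -1.28242419e+00]
left 3.141592653589793 0.14 [ 2.33372138e-01  2.82257992e-01  2.02675498e+00 -4.44089210e-16
  8.32579682e-01 -1.28242419e+00]
middle 0 0.037 [-5.94344132e-02  4.59331725e-01  2.08889197e+00 -1.33226763e-15
  5.93368959e-01  1.56636191e+00]
middle 0 0.14 [-5.94344132e-02  2.75762420e-01  2.03637119e+00 -8.88178420e-16
  8.29459042e-01  1.56636191e+00]
middle 3.141592653589793 0.037 [-5.94344132e-02  4.59331725e-01  2.08889197e+00 -4.44089210e-16
  5.93368959e-01 -1.57523074e+00]
middle 3.141592653589793 0.14 [-5.94344132e-02  2.75762420e-01  2.03637119e+00 -4.44089210e-16
  8.29459042e-01 -1.57523074e+00]
right 0 0.037 [-3.23177212e-01  4.76962788e-01  2.05179533e+00 -1.33226763e-15
  6.12834540e-01  1.30261911e+00]
right 0 0.14 [-3.23177212e-01  2.99764551e-01  2.00054549e+00 -8.88178420e-16
  8.41282609e-01  1.30261911e+00]
right 3.141592653589793 0.037 [-0.32317721  0.47696279  2.05179533  0.          0.61283454 -1.83897354]
right 3.141592653589793 0.14 [-0.32317721  0.29976455  2.00054549  0.          0.84128261 -1.83897354]
[ 3.31724497e-02  5.55623346e-01  1.60338280e+00 -8.88178420e-16
  9.82586504e-01  1.65896878e+00]
[ 3.31724497e-02  5.55623346e-01  1.60338280e+00 -4.44089210e-16
  9.82586504e-01 -1.48262388e+00]
```

Run:
```python
from station import ctrl
from h import *
ctrl.goto([*T["left"],.22],q())
grasp(ctrl,"left"); print(meas(ctrl)); shake(ctrl,"left")
c=ctrl.camera("side"); cv2.imwrite("pics/s1.png",cv2.cvtColor(c["color"],cv2.COLOR_RGB2BGR))
```

```text
left gap 0.04924839913938656 t 4.125
(array([-1.278, -1.288,  8.244, -0.215,  0.22 ,  0.03 ]), array([0.0224, 0.0329, 0.0265]))
lift [-1.070e-01 -4.270e-01 -3.288e+00  1.000e-03 -5.000e-03 -1.300e-02] 0.04941760938353529
shaken [-3.840e-01  2.300e-02 -3.408e+00 -2.000e-03  1.110e-01  1.300e-02]
tilt 0.2 [-0.2   -0.191 -3.875 -0.026 -0.195 -0.007] level [-0.054  0.069 -3.469 -0.021 -0.069  0.007] [0.0322 0.0403 0.0513]
tilt -0.2 [-0.131  0.348 -3.786 -0.004  0.185 -0.02 ] level [ 3.820e-01 -1.130e-01 -3.605e+00 -1.000e-02 -7.900e-02 -2.000e-03] [0.0213 0.0424 0.0183]
t 11.525
```

View pics/s1.png

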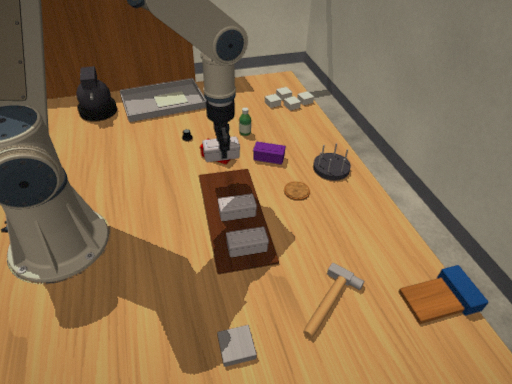

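Side view: the left tin is held at about (221,150), level, with the others still on the board. The torque readings are noisy, so I'll take a longer tilt measurement on this tin before setting it down.

```bash
cat >> h.py <<'E'
def tiltm(ctrl,n,S=(.3,-.3)):
    p=np.array([*T[n],HZ])
    for s in S:
        ctrl.move_linear(p,rot=q(s),feed=.15); ctrl.sleep(.4); a=meas(ctrl,15)
        ctrl.move_linear(p,rot=q(0.06*np.sign(s)),feed=.15); ctrl.sleep(.3); b=meas(ctrl,15)
        print("tilt",s,a[0],a[1],"slight",b[0],b[1])
    print("t",ctrl.get_state()["time_s"])
E
python3 - <<'E'
from station import ctrl
from h import *
tiltm(ctrl,"left")
ctrl.move_linear([*T["left"],HZ],rot=q(0),feed=.15)
place(ctrl,"left")
E
```

```text
tilt 0.3 [ 2.750e-01  6.000e-02 -3.793e+00 -3.600e-02 -3.140e-01  3.000e-03] [0.0254 0.0746 0.0262] slight [ 0.12   0.109 -3.595 -0.009 -0.061 -0.005] [0.0273 0.0755 0.0195]
tilt -0.3 [-5.100e-02 -1.040e-01 -3.643e+00  1.500e-02  3.070e-01 -2.000e-03] [0.0322 0.0904 0.0334] slight [ 1.310e-01  1.330e-01 -3.632e+00  1.300e-02  5.400e-02  1.000e-03] [0.0299 0.0689 0.0283]
t 16.7833
touch True
t 19.7917
```

```bash
sed -i 's/for s in (.2,-.2):/for s in ():/' h.py
python3 - <<'E'
from station import ctrl
from h import *
c=ctrl.camera("top"); cv2.imwrite("pics/t2.png",cv2.cvtColor(c["color"],cv2.COLOR_RGB2BGR))
grasp(ctrl,"middle"); shake(ctrl,"middle"); tiltm(ctrl,"middle")
c=ctrl.camera("side"); cv2.imwrite("pics/s2.png",cv2.cvtColor(c["color"],cv2.COLOR_RGB2BGR))
E
```

```text
middle gap 0.049416668174071476 t 22.1083
lift [-2.270e-01  2.170e-01 -3.342e+00  3.000e-03  1.400e-02 -1.200e-02] 0.0492423485988987
shaken [-0.472  0.354 -3.521  0.008 -0.011 -0.01 ]
t 26.1083
tilt 0.3 [ 0.064 -0.178 -3.346 -0.014 -0.304 -0.009] [0.0323 0.0732 0.0201] slight [ 0.079  0.292 -3.404  0.01  -0.076  0.005] [0.0252 0.0661 0.0251]
tilt -0.3 [ 0.26  -0.332 -3.447  0.029  0.279 -0.004] [0.0293 0.0887 0.034 ] slight [ 6.000e-03  3.600e-02 -3.595e+00  2.000e-03  5.900e-02  1.000e-02] [0.0271 0.0525 0.0188]
t 31.3167
```

View pics/s2.png

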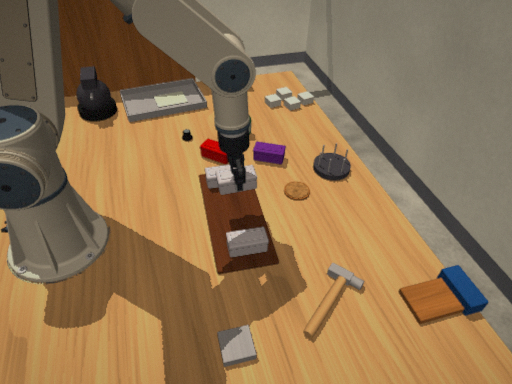

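View pics/t2.png

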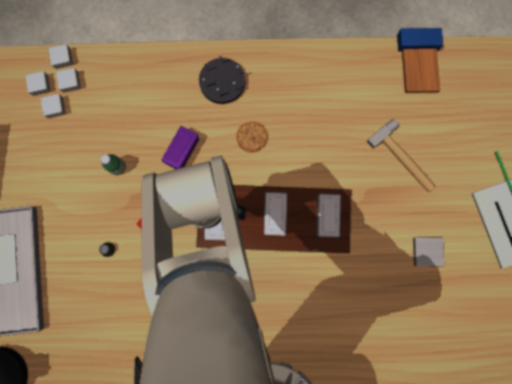

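Middle reads the same as left in every tilt. The difference between the slight tilts is 0.135 N m against 0.115, and a ball would add 0.1. I'll set it back and test the right tin.

Run:
```python
from station import ctrl
from h import *
ctrl.move_linear([*T["middle"],HZ],rot=q(0),feed=.15)
place(ctrl,"middle")
grasp(ctrl,"right"); shake(ctrl,"right"); tiltm(ctrl,"right")
```

```text
touch True
t 34.375
right gap 0.04941252659377169 t 36.6083
lift [ 0.187  0.02  -3.272 -0.011  0.008  0.01 ] 0.04898394549875573
shaken [ 0.601 -0.04  -3.19   0.015 -0.02  -0.01 ]
t 40.6083
tilt 0.3 [-0.049  0.062 -2.758 -0.019 -0.235  0.003] [0.0205 0.0279 0.0262] slight [-2.500e-01  2.000e-02 -3.125e+00  9.000e-03  1.000e-03 -5.000e-03] [0.0404 0.0289 0.0297]
tilt -0.3 [-0.025  0.04  -2.94   0.018  0.234 -0.01 ] [0.0247 0.0274 0.027 ] slight [ 0.049 -0.213 -3.198  0.008 -0.015  0.014] [0.0203 0.0424 0.0275]
t 45.7667
```

The right tin is the one. Its ball rolls to the low end and cuts the tilt moment by about 0.06 N m in all four poses (0.235 against about 0.30, and about 0 against about 0.06). I'll carry it to the pad.

Run:
```python
from station import ctrl
from h import *
ctrl.move_linear([*T["right"],HZ],rot=q(0),feed=.15)
ctrl.move_linear([.678,.024,.135],feed=.12); ctrl.sleep(.8)
s=ctrl.get_state(); print(s["time_s"],s["eef_pos"],s["finger_gap"],s["ft_force"])
for n in ("side","top"):
  c=ctrl.camera(n); cv2.imwrite(f"pics/{n}9.png",cv2.cvtColor(c["color"],cv2.COLOR_RGB2BGR))
```

```text
49.25 [0.67798269 0.02403322 0.13499754] 0.04891977369622042 [ 0.65802901  0.43562869 -3.41432602]
```

View pics/side9.png

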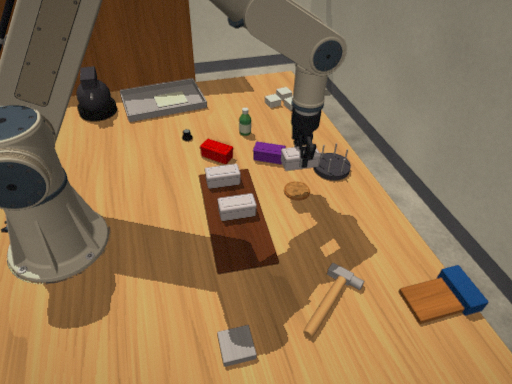

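View pics/top9.png

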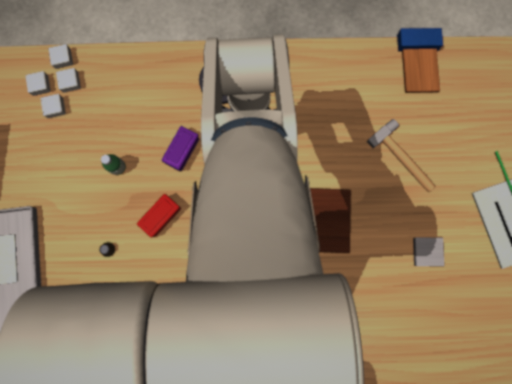

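Run:
```python
from station import ctrl
from h import *
c=ctrl.camera("side"); im=cv2.cvtColor(c["color"],cv2.COLOR_RGB2BGR)
print("pad side",px2w(c,[297,190],.008))
v=np.array([-u[1],u[0],0]);P=np.array([.678,.024,.11])
X=[P+a*.05*u+b*.025*v+[0,0,h] for h in (0,.046) for a,b in ((-1,-1),(1,-1),(1,1),(-1,1))]
p=w2px(c,X)
x0,y0,k=190,110,6
o=cv2.resize(im[y0:y0+100,x0:x0+130+30],None,fx=5,fy=5,interpolation=cv2.INTER_CUBIC)
for a in p: cv2.circle(o,tuple(int(t) for t in (a+.5-[x0,y0])*5),3,(0,255,0),1)
cv2.imwrite("pics/z9.png",o)
```

```text
pad side [[0.68015386 0.02083827 0.008     ]]
```

View pics/z9.png

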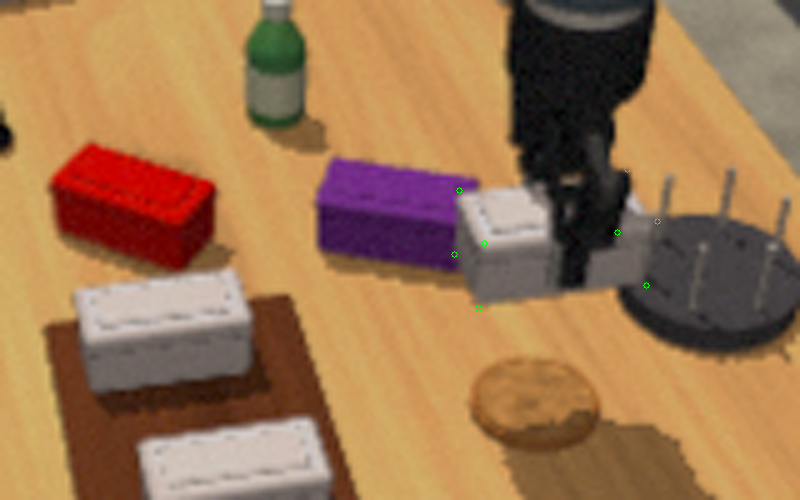

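The held tin (side view, about (301,159)) matches the projected level box to within 1–2 px. The other two stand upright on the board and the bystanders are in place.

```bash
python3 -c "
from station import ctrl
print(ctrl.get_state()['time_s']);ctrl.sign_off()"
```

```text
49.4
the job is handed in; nothing more can be done
```

The right tin is the one with the ball, and I handed the job in at 49.4 s with the gripper still holding it level over the cork pad. Its underside is about 0.11 m above the bench.

**What I did:** I lifted, shook and tilted the tins from left to right. The left and middle tins went back on the board, each with contact felt as it touched down.

**How I identified it:** The shaking readings alone were too noisy to decide on, so I compared the wrist moment in four lengthwise tilts.

| Tin | ±0.3 rad tilt | ±0.06 rad tilt |
|---|---|---|
| Left | about 0.31 N m | about 0.06 N m |
| Middle | about 0.29 N m | about 0.07 N m |
| Right | about 0.235 N m | about 0 N m |

The right tin's moment is about 0.06 N m lower throughout, which matches a ball rolling to the low end.

**Last checks:**
- The tool stood within 1 mm of its target, and the two cameras' estimates of the pad centre agreed to about 4 mm.
- The finger gap was 48.9 mm, and the load on the wrist was about 3.4 N.
- The side view showed the tin level, the other two upright on the board, and the bystanders where they started.

**What disagreed or could not be checked:**
- Torque noise was oddly higher for the left and middle tins (about 0.07 N m) than for the right (about 0.03 N m).
- One early reading of the left tin, right after shaking, was out of line, and the longer tilt measurements did not bear it out.
- In the last top view the arm hid both tins on the board, so their final pose rests on the side camera alone.

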